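Pack out the loose sculpture in its crate base and hold it snug

TASK

Two small bronzes stand in the bays of a crate base. Find the one bay where the gap between the sculpture's base and the inner cleat is wide enough for the loose plywood spacer, slide the spacer down into it, upright on the deck and about midway along the base, then push that base from its outer side until base, spacer and cleat are pressed flush together. Finish while still holding it pressed; do not touch the bronze figures, and leave the other sculpture and the things on the bench where they are.

Things in the scene. Friction and masses are not known exactly. Their poses are not given: they have to be found in the camera images.
- crate: Fixed wooden crate base 260 (x) x 380 (y) mm; deck top 40 mm above the bench, edge cleats all round it 28 mm wide, tops 68 mm above the bench. Origin: centre of underside; x along its two bays (204 mm long), y across. Each bay runs from an inner cleat (centred at y = +30 or -30 mm) out to the edge cleat's inner face (y = +159 or -159 mm).
- thin_cleat: Thin inner cleat: pine bar 196 (x) x 26 (y) x 28 (z) mm fixed on the deck, parallel to the crate's x. Origin: centre of its underside, on the deck. Stands at y = +30 or -30 mm of the crate (varies); its bay is on the side away from the crate's centre line. Gap to the base in that bay: about 25 to 29 mm.
- thick_cleat: Thick inner cleat: the same bar doubled up with plywood on both faces, 196 (x) x 48 (y) x 28 (z) mm, fixed at the other of the two places. Origin: centre of its underside. Gap to the base in its bay: about 14 to 18 mm, too narrow for the spacer.
- pale_base: Pale marble base, loose block 80 (x) x 84 (y) x 50 (z) mm (top 6 mm set in 3 mm all round), 0.9 kg and 102 mm high with the bronze owl on it. Origin: centre of underside, z up. Stands on the deck in either bay (varies), x along the bay within 2 degrees, 3 to 7 mm from the outer edge cleat, the larger gap towards the inner cleat. Slides on the deck when pushed.
- dark_base: Dark wood base, loose block 80 (x) x 84 (y) x 50 (z) mm (top 6 mm set in 3 mm all round), 0.9 kg and 102 mm high with the bronze cat on it. Origin: centre of underside, z up. Stands on the deck in either bay (varies), x along the bay within 2 degrees, 3 to 7 mm from the outer edge cleat, the larger gap towards the inner cleat. Slides on the deck when pushed.
- owl: Small bronze owl (dark brown) fixed on the middle of the pale base, about 52 mm tall and 40 mm across; origin at its foot. Not to be touched by the robot.
- cat: Small bronze cat (golden brown) fixed on the middle of the dark base, about 52 mm tall and 40 mm across; origin at its foot. Not to be touched by the robot.
- spacer: Loose plywood spacer, upright board 60 (x) x 22 (y, thickness) x 92 (z) mm, 0.07 kg, standing on its 60 x 22 mm end on the bench to the right of the crate. Origin: centre of its underside; z up. On the deck it rises 42 mm above a sculpture base's top; the bronzes rise 52 mm above it.
- tape_roll: Roll of tan packing tape lying flat on the bench, 96 mm across, 48 mm high; origin at the centre of its underside. To be left alone.
- tape_measure: Yellow and black tape measure, 66 x 34 x 50 mm; origin at the centre of its underside. To be left alone.
- bear_bronze: Third bronze, a dark bear on a 60 x 60 x 25 mm wooden base, 98 mm high in all, on the bench; origin at the centre of its underside. To be left alone.

How it is judged:
On the way:
1. the spacer stands upright on the deck between the thin cleat and the base in its bay, midway along the base within 20 mm (((y of spacer in the frame of thin_cleat between 0.0215 and 0.0345 m and z of spacer in the frame of thin_cleat between -0.003 and 0.004 m and angle between spacer's own z axis and vertical below 0.07 rad and x of spacer in the frame of pale_base between -0.02 and 0.02 m and y of pale_base in the frame of thin_cleat between 0.074 and 0.092 m) or (y of spacer in the frame of thin_cleat between -0.0345 and -0.0215 m and z of spacer in the frame of thin_cleat between -0.003 and 0.004 m and angle between spacer's own z axis and vertical below 0.07 rad and x of spacer in the frame of pale_base between -0.02 and 0.02 m and y of pale_base in the frame of thin_cleat between -0.092 and -0.074 m) or (y of spacer in the frame of thin_cleat between 0.0215 and 0.0345 m and z of spacer in the frame of thin_cleat between -0.003 and 0.004 m and angle between spacer's own z axis and vertical below 0.07 rad and x of spacer in the frame of dark_base between -0.02 and 0.02 m and y of dark_base in the frame of thin_cleat between 0.074 and 0.092 m) or (y of spacer in the frame of thin_cleat between -0.0345 and -0.0215 m and z of spacer in the frame of thin_cleat between -0.003 and 0.004 m and angle between spacer's own z axis and vertical below 0.07 rad and x of spacer in the frame of dark_base between -0.02 and 0.02 m and y of dark_base in the frame of thin_cleat between -0.092 and -0.074 m))), for 0.2 s.
At the end, for the whole second after the job is handed in: Spacer upright on the deck between the thin cleat and that bay's base, within 20 mm of the base's middle; base, spacer and cleat flush within 2 mm; fingers push the base with over 2 N, over 1.5 N reaching spacer and cleat; the other sculpture moved under 6 mm (((y of spacer in the frame of thin_cleat between 0.022 and 0.0262 m and z of spacer in the frame of thin_cleat between -0.003 and 0.004 m and angle between spacer's own z axis and vertical below 0.07 rad and x of spacer in the frame of pale_base between -0.02 and 0.02 m and y of pale_base in the frame of thin_cleat between 0.0745 and 0.0795 m and angle between the x axis of pale_base and the x axis of thin_cleat, either way round below 0.04 rad and angle between the x axis of spacer and the x axis of thin_cleat, either way round below 0.05 rad and angle between pale_base's own z axis and vertical below 0.05 rad and contact force between the fingers and pale_base above 2 N and contact force between pale_base and spacer above 1.5 N and contact force between spacer and thin_cleat above 1.5 N and linear speed of pale_base below 0.01 m/s and distance of dark_base from where it was at the start of the episode below 0.006 m) or (y of spacer in the frame of thin_cleat between -0.0262 and -0.022 m and z of spacer in the frame of thin_cleat between -0.003 and 0.004 m and angle between spacer's own z axis and vertical below 0.07 rad and x of spacer in the frame of pale_base between -0.02 and 0.02 m and y of pale_base in the frame of thin_cleat between -0.0795 and -0.0745 m and angle between the x axis of pale_base and the x axis of thin_cleat, either way round below 0.04 rad and angle between the x axis of spacer and the x axis of thin_cleat, either way round below 0.05 rad and angle between pale_base's own z axis and vertical below 0.05 rad and contact force between the fingers and pale_base above 2 N and contact force between pale_base and spacer above 1.5 N and contact force between spacer and thin_cleat above 1.5 N and linear speed of pale_base below 0.01 m/s and distance of dark_base from where it was at the start of the episode below 0.006 m) or (y of spacer in the frame of thin_cleat between 0.022 and 0.0262 m and z of spacer in the frame of thin_cleat between -0.003 and 0.004 m and angle between spacer's own z axis and vertical below 0.07 rad and x of spacer in the frame of dark_base between -0.02 and 0.02 m and y of dark_base in the frame of thin_cleat between 0.0745 and 0.0795 m and angle between the x axis of dark_base and the x axis of thin_cleat, either way round below 0.04 rad and angle between the x axis of spacer and the x axis of thin_cleat, either way round below 0.05 rad and angle between dark_base's own z axis and vertical below 0.05 rad and contact force between the fingers and dark_base above 2 N and contact force between dark_base and spacer above 1.5 N and contact force between spacer and thin_cleat above 1.5 N and linear speed of dark_base below 0.01 m/s and distance of pale_base from where it was at the start of the episode below 0.006 m) or (y of spacer in the frame of thin_cleat between -0.0262 and -0.022 m and z of spacer in the frame of thin_cleat between -0.003 and 0.004 m and angle between spacer's own z axis and vertical below 0.07 rad and x of spacer in the frame of dark_base between -0.02 and 0.02 m and y of dark_base in the frame of thin_cleat between -0.0795 and -0.0745 m and angle between the x axis of dark_base and the x axis of thin_cleat, either way round below 0.04 rad and angle between the x axis of spacer and the x axis of thin_cleat, either way round below 0.05 rad and angle between dark_base's own z axis and vertical below 0.05 rad and contact force between the fingers and dark_base above 2 N and contact force between dark_base and spacer above 1.5 N and contact force between spacer and thin_cleat above 1.5 N and linear speed of dark_base below 0.01 m/s and distance of pale_base from where it was at the start of the episode below 0.006 m))); the arm keeps its last pose, push and grip.
It fails at once if the sculpture in the bay with the thick cleat is shifted by more than 6 mm ((horizontal distance between pale_base and thick_cleat below 0.11 m and distance of pale_base from where it was at the start of the episode above 0.006 m) or (horizontal distance between dark_base and thick_cleat below 0.11 m and distance of dark_base from where it was at the start of the episode above 0.006 m)).
It fails at once if a bronze figure is touched by the robot (contact force between any of the fingers, the arm and owl above 0.5 N or contact force between any of the fingers, the arm and cat above 0.5 N or contact force between any of the fingers, the arm and bear_bronze above 0.5 N).
It fails at once if a sculpture is tipped by more than 15 degrees (angle between any of pale_base, dark_base's own z axis and vertical above 0.26 rad).
It fails at once if the tape roll, tape measure or bear bronze on the bench is moved by more than 15 mm (distance of any of tape_roll, tape_measure, bear_bronze from where it was at the start of the episode above 0.015 m).
It also fails if it takes over 58 s, if anything falls off the work surface, if the arm or the gripper's body presses on something with over 40 N, if the wrist force passes 120 N, or if a joint passes its speed limit or range.

ROBOT

A 7-joint arm with a two-finger parallel gripper is mounted at the origin on the work surface. World frame = base frame: x ahead of the robot, y to its left, z up, the work surface at z = 0. Lengths are in m, angles in rad, forces in N, time in s.
With the tool pointing down it reaches from about 0.425 to 0.875 m from the base axis. Payload 4.7 kg.
Tool frame: the origin (TCP) lies at the very end of the fingers, on their centre line; the grasp point (between the pads) lies 19 mm behind it (env.grip_point_offset is the distance from the TCP to the grasp point, in m); z points along the fingers, x is the direction in which the jaws open and shut, and the axes are right-handed (so a half turn about z gives the same grasp; the last joint's range is limited). The gripper opens to 85 mm and grips with 20 to 120 N. Pads are 22 mm wide; open, the fingers measure 114 mm over their backs; the gripper's body (76 mm by 85 mm) begins 54 mm behind the grasp point. The pads swing forward as they close: fully open they stand 13 mm farther back than shut.
Start: joints at [1.351, 0.321, -0.07, 1.45, 0.023, 1.371, -0.057], TCP at [0.151, -0.632, 0.231] pointing down, gripper open.
Joint ranges: [-2.86, 2.86], [-0.3, 2.09], [-1.38, 1.24], [0.06, 2.45], [-1.56, 4.7], [0.09, 2.05], [-2.69, 2.69]. Speed limits (rad/s): [2.57, 2.57, 3.14, 3.14, 3.14, 3.14, 3.14].

INTERFACE

Orientations are given as a unit quaternion [x, y, z, w].
In Python, from cell import env gives the robot as it stands.
- The arm moves only by the tool apply_moves, never from a script. Its argument "rows" is a list of rows, each a list of 3 entries, a list of its own where there are three numbers: the shift along the tool's x, y, z in cm, then the turn, a rotation vector about the tool's x, y, z in rad, then the finger opening in cm, from 0 to 8.54. In form: [[[dx, dy, dz], [rx, ry, rz], grip], ...]. A call has 1 to 12 rows; each row shifts and turns the commanded pose from where the row before left it, along the tool's axes as they then stand; what a row does not reach is not made up. A row lasts 1/8 s, in which the tool goes at most 62.5 mm and 10.7 degrees, less where a joint would pass 70% of its speed; a pose out of reach is approached as far as the arm can. A call is refused whole if a number of a shift passes 6.25 or a number of a turn 0.188, either way. A call with a gripper value outside its range is refused whole. The fingers move at their own pace and stop on an object; "grip_force" is the grip in N (left out, the last holds). Time passes only in rows, so rows that do not move let the fingers close. It gives the time, the measured TCP pose, the force and the opening at its end, in the units of the state.
- env.state(): the state, without advancing time (a new reading comes with each control period).
- env.get_image(name): name is "side" or "top" or "wrist"; returns a dict with "color" (384x512x3 uint8, red, green, blue), "z_map" (384x512 float32, m along the optical axis (not along the pixel's ray), 0 where there is no reading), "fx", "fy", "cx", "cy" (pixels), "origin" and "orientation" of the camera in the world. Camera axes: x right, y down, z forward; pixel columns grow to the right and rows downward; lengths in m; the calibration is good to about 2 mm. A picture is of the moment at which its call begins.
- env.finish_job(): hands the job in, once; it reports no verdict.
The state is a dict: "time_s": time; "q": joint angles; "joint_velocities": joint speeds; "effort": joint torques, N m; "position": TCP position; "orientation": TCP orientation; "ft_force": force on the tool from outside, world axes, zero at the start; "moment": the same for the moment, N m; "gripper_width": finger opening in m.
Only numpy, scipy, OpenCV 4.12 (cv2) and the standard library are available. Lean on these libraries where they do the work, as an engineer would, in place of code of your own. Each camera call takes 0.05 s, during which the arm holds its last target. There are 200 camera calls.

## Working session

There is one attempt and no reset: what is moved stays moved. The work goes in short steps, Python scripts to look and compute and a tool call to move; the robot and the scene stay as the last step left them, time stands still between calls to the robot, and variables do not carry over. Pictures are saved under pics/ and viewed, about 8 in all and at most 12, crops included, and the job is handed in when it is done.

Besides the shell and the picture viewer there is one more tool, called in YAML: its name, and indented under it one key for each argument. apply_moves: Moves the arm, as the interface text tells. Its arguments: {"type":"object","properties":{"rows":{"type":"array","items":{"type":"array"}},"grip_force":{"type":"number"}},"required":["rows"]}

```bash
mkdir -p pics; cat > h.py <<'E'
import numpy as np, cv2
from cell import env
from scipy.spatial.transform import Rotation as R
def grab(n):
    im=env.get_image(n); z=im['z_map']; v,u=np.indices(z.shape)
    P=np.stack([(u-im['cx'])/im['fx']*z,(v-im['cy'])/im['fy']*z,z],-1)
    im['W']=P@R.from_quat(im['orientation']).as_matrix().T+np.array(im['origin']); im['W'][z==0]=np.nan
    return im
def save(im,p): cv2.imwrite(p,im['color'][:,:,::-1])
E
python3 - <<'E'
from h import *
for n in('top','side'):
    im=grab(n); np.savez(n+'.npz',W=im['W'],c=im['color']); print(n,im['origin'],im['orientation'],im['fx'])
    save(im,f'pics/{n}0.png')
s=env.state();print(s['position'],s['orientation'],s['ft_force'],s['gripper_width'],s['time_s'])
E
```

```text
top [ 0.32241181 -0.10683715  1.23408086] [-0.6931419   0.71355237 -0.07163067  0.07256974] 374.76355644334836
side [-0.36672661  0.73871011  1.02281582] [-0.34894052  0.81975336 -0.41325477  0.18832271] 490.7527861049344
[ 0.15042658 -0.63187527  0.2303369 ] [ 7.84750401e-01 -6.19811326e-01 -6.88432472e-04 -5.03993394e-04] [-0.31838616 -0.19571633 -0.29902842] 0.08547279482785133 0.1
```

View pics/top0.png

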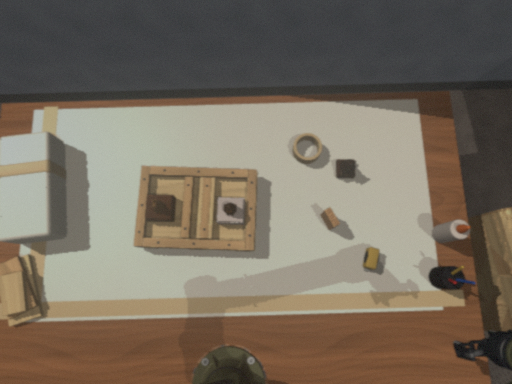

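View pics/side0.png

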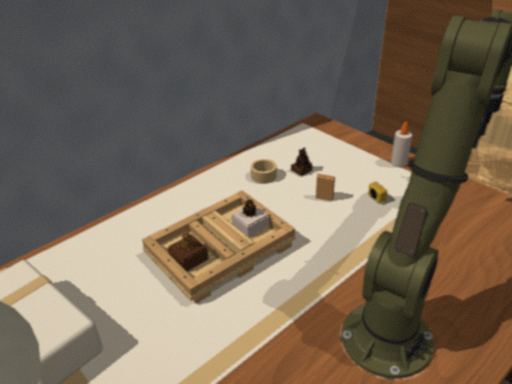

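The top view shows the crate around (197,208). The dark base with the cat is in the left bay beside the narrower cleat (columns 183–191). The pale base is in the right bay beside the wide cleat (198–213). The spacer is at (330,218), the tape roll at (307,147), the bear at (345,168) and the tape measure at (372,258). The side view agrees with this.

```bash
python3 - <<'E'
from h import *
d=np.load('top.npz');W=d['W']
def rect(u0,u1,v0,v1,z0,z1,n):
    w=W[v0:v1,u0:u1].reshape(-1,3); w=w[(w[:,2]>z0)&(w[:,2]<z1)]
    (c,s,a)=cv2.minAreaRect((w[:,:2]*1000).astype(np.float32)); print(n,len(w),np.round(c,1),np.round(s,1),round(a,1),np.round(np.median(w[:,2])*1000,1))
rect(125,270,155,260,.058,.078,'crate')
rect(315,345,200,235,.08,.10,'spacer')
rect(140,180,185,230,.075,.1,'dark top')
rect(205,250,185,230,.075,.1,'pale top')
rect(180,195,180,236,.058,.078,'cleatL')
rect(195,216,180,236,.058,.078,'cleatR')
rect(285,325,130,165,.035,.06,'roll');rect(330,360,155,185,.015,.2,'bear');rect(360,385,240,275,.03,.07,'tm')
# rows
print(np.round(W[205:212:3,135:262:1,1]*1000)[1].astype(int)); print(np.round(W[208,135:262,2]*1000).astype(int))
s=env.state();M=R.from_quat(s['orientation']).as_matrix();print(M.round(3))
im=grab('wrist');print(im['origin'],R.from_quat(im['orientation']).as_matrix().round(3),im['fx'])
print('cam in tool',M.T@(np.array(im['origin'])-s['position']),(M.T@R.from_quat(im['orientation']).as_matrix()).round(3))
E
```

```text
crate 4852 [540.7  91.7] [374.6 260.6] 86.4 67.5
spacer 151 [ 491.9 -331.4] [59.4 23. ] 28.5 91.2
dark top 581 [554.2 213.6] [105.1 106.7] 86.3 89.2
pale top 556 [524.5 -18.8] [83.7 80.1] 86.7 89.1
cleatL 491 [540.5 121.2] [ 27.1 179.8] 86.4 67.3
cleatR 869 [538.5  61.3] [ 48.8 179.1] 86.4 67.5
roll 290 [ 738.  -275.4] [94.2 95. ] 56.7 46.6
bear 334 [ 665.6 -402.3] [61.2 64.9] 87.3 50.0
tm 256 [ 365.7 -457.8] [35.8 65.5] 73.6 48.8
[                 308                  304                  300
                  274                  271                  269
                  265                  263                  261
                  256                  254                  244
                  239                  237                  235
                  232                  226                  221
                  210                  206                  203
                  201                  200                  199
                  195                  194                  191
                  189                  188                  188
                  184    
[... 4454 characters left out ...]
67                   69
                   69                   69                   65
                   71                   70                   69
                   70                   40                    1
                    0                    3                   -2
                    3]
[[ 0.232 -0.973 -0.   ]
 [-0.973 -0.232  0.002]
 [-0.002  0.    -1.   ]]
[ 0.21440286 -0.61681605  0.37276722] [[ 0.231 -0.938 -0.259]
 [-0.973 -0.223 -0.059]
 [-0.003  0.266 -0.964]] 279.8783331209729
cam in tool [-7.12042492e-05 -6.57156613e-02 -1.42434510e-01] [[ 1.    -0.001 -0.001]
 [ 0.001  0.964  0.266]
 [ 0.001 -0.266  0.964]]<stdin>:14: RuntimeWarning: invalid value encountered in cast
```

The thin cleat is on the +y side, so the dark (cat) base is the one to push. Sizes and heights match the given ones, and the crate yaw is about −3.6°. Next I move above the spacer.

apply_moves:
  rows:
    - [[-2.67,-5.03,0],[0,0,0],8.54]
    - [[-2.67,-5.03,0],[0,0,0],8.54]
    - [[-2.67,-5.03,0],[0,0,0],8.54]
    - [[-2.67,-5.03,0],[0,0,0],8.54]
    - [[-2.67,-5.03,0],[0,0,0],8.54]
    - [[-2.67,-5.03,0],[0,0,0],8.54]
    - [[-2.67,-5.03,0],[0,0,0],8.54]
    - [[-2.67,-5.03,0],[0,0,0],8.54]
    - [[0,0,0],[0,0,-0.183],8.54]
    - [[0,0,0],[0,0,-0.183],8.54]
  grip_force: 40

```text
time_s: 1.4
position: [0.4931, -0.3302, 0.2308]
orientation: [0.886, -0.463, -0.0, 0.0]
ft_force: [-0.2, 0.6, -0.2]
gripper_width: 0.085
```

apply_moves:
  rows:
    - [[0,0,0],[0,0,-0.183],8.54]
    - [[0,0,0],[0,0,-0.183],8.54]
    - [[0,0,0],[0,0,-0.183],8.54]
    - [[0,0,0],[0,0,-0.183],8.54]
    - [[0,0,0],[0,0,-0.183],8.54]
    - [[0,0,0],[0,0,-0.183],8.54]
    - [[0,0,0],[0,0,-0.183],8.54]
    - [[0,0,0],[0,0,-0.183],8.54]
    - [[0,0,0],[0,0,0],8.54]
    - [[0,0,0],[0,0,0],8.54]

```text
time_s: 2.65
position: [0.4924, -0.3314, 0.2311]
orientation: [0.97, 0.242, -0.0, -0.0]
ft_force: [0.0, 0.2, -0.1]
gripper_width: 0.0856
```

```bash
cat >> h.py <<'E'
def to(x,y,z,yaw):
    "remaining move to a tool-down pose, jaw axis at yaw deg: shift (cm) and turn in present tool axes"
    s=env.state();M=R.from_quat(s['orientation']);c,n=np.cos(np.radians(yaw)),np.sin(np.radians(yaw))
    T=R.from_matrix(np.array([[c,n,0],[n,-c,0],[0,0,-1]]))
    print('t',s['time_s'],'pos',np.round(s['position'],4),'F',np.round(s['ft_force'],1),'w',round(s['gripper_width'],4))
    print('shift cm',np.round(M.inv().apply(np.array([x,y,z])-s['position'])*100,2),'turn',np.round((M.inv()*T).as_rotvec(),3))
def rect(im,x0,x1,y0,y1,z0,z1):
    w=im['W'].reshape(-1,3); w=w[(w[:,0]>x0)&(w[:,0]<x1)&(w[:,1]>y0)&(w[:,1]<y1)&(w[:,2]>z0)&(w[:,2]<z1)]
    c,s,a=cv2.minAreaRect((w[:,:2]*1000).astype(np.float32)); print(len(w),np.round(c,1),np.round(s,1),round(a,2),'z',np.round(np.median(w[:,2])*1000,1)); return w
E
python3 - <<'E'
from h import *
im=grab('wrist'); save(im,'pics/w1.png')
rect(im,.43,.56,-.4,-.27,.08,.1)
to(.492,-.331,.073,28.5)
E
```

```text
1294 [ 491.  -331.8] [59.7 22.3] 26.45 z 91.6
t 2.7 pos [ 0.4924 -0.3313  0.2312] F [-0.3  0.1 -0.1] w 0.0856
shift cm [-0.02 -0.05 15.82] turn [-0.     0.    -0.007]
```

View pics/w1.png

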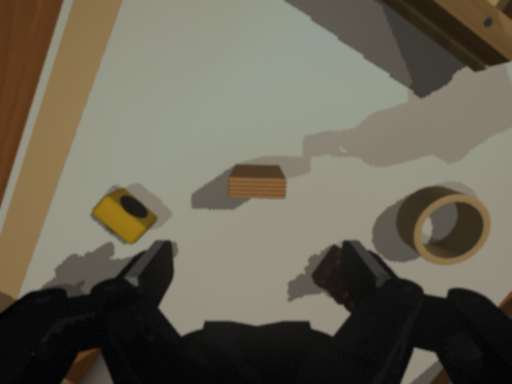

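The spacer is centred at (258,182), between the two fingers. The tape measure at (125,215) and the roll at (447,225) are clear of them. I descend and grip it across its 60 mm width.

apply_moves:
  rows:
    - [[-0.05,-0.05,5],[0,0,0.02],8.54]
    - [[0,0,5],[0,0,0],8.54]
    - [[0,0,4],[0,0,0],8.54]
    - [[0,0,3.6],[0,0,0],8.54]
    - [[0,0,0],[0,0,0],8.54]
    - [[0,0,0],[0,0,0],5.5]
    - [[0,0,0],[0,0,0],5.5]
    - [[0,0,0],[0,0,0],5.5]
    - [[0,0,0],[0,0,0],5.5]
    - [[0,0,0],[0,0,0],5.5]
    - [[0,0,0],[0,0,0],5.5]
  grip_force: 40

```text
time_s: 4.08
position: [0.4933, -0.3321, 0.0576]
orientation: [0.972, 0.234, 0.001, 0.002]
ft_force: [-0.9, 0.2, 6.9]
gripper_width: 0.0596
```

apply_moves:
  rows:
    - [[0,0,-2],[0,0,0],5.5]
    - [[0,0,-5],[0,0,0],5.5]
    - [[0,0,-5],[0,0,0],5.5]
    - [[0,0,-5],[0,0,0],5.5]
    - [[0,0,-5],[0,0,0],5.5]
    - [[0,0,0],[0,0,0.177],5.5]
    - [[0,0,0],[0,0,0.177],5.5]
    - [[0,0,0],[0,0,0.177],5.5]

```text
time_s: 5.08
position: [0.4917, -0.3308, 0.2767]
orientation: [0.999, -0.032, 0.0, 0.0]
ft_force: [-1.0, 0.4, -0.6]
gripper_width: 0.0596
```

apply_moves:
  rows:
    - [[0.26,-5.36,0],[0,0,0],5.5]
    - [[0.26,-5.36,0],[0,0,0],5.5]
    - [[0.26,-5.36,0],[0,0,0],5.5]
    - [[0.26,-5.36,0],[0,0,0],5.5]
    - [[0.26,-5.36,0],[0,0,0],5.5]
    - [[0.26,-5.36,0],[0,0,0],5.5]
    - [[0.26,-5.36,0],[0,0,0],5.5]
    - [[0.26,-5.36,0],[0,0,0],5.5]
    - [[0.26,-5.36,0],[0,0,0],5.5]
    - [[0,0,0],[0,0,0],5.5]
    - [[0,0,0],[0,0,0],5.5]

```text
time_s: 6.45
position: [0.543, 0.1487, 0.2758]
orientation: [1.0, -0.029, 0.0, 0.001]
ft_force: [-0.2, -0.9, -2.0]
gripper_width: 0.0595
```

```bash
python3 - <<'E'
from h import *
im=grab('wrist'); save(im,'pics/w2.png'); np.savez('w2.npz',W=im['W'],c=im['color'])
for p in ((.48,.62,.15,.30,.085,.094),(.4,.7,.09,.15,.058,.076)): rect(im,*p)
to(.5443,.148,.1,-3.6)
print(R.from_quat(env.state()['orientation']).as_matrix().round(3))
E
```

```text
3448 [539.8 206.3] [81.5 78.4] 85.7 z 89.7
4788 [540.9 120. ] [262.9  59.9] 0.03 z 67.6
t 6.5 pos [0.5433 0.1477 0.2757] F [-0.2  0.3 -1.5] w 0.0595
shift cm [ 0.1  -0.06 17.57] turn [ 0.001 -0.     0.003]
[[ 0.998 -0.06   0.   ]
 [-0.06  -0.998 -0.001]
 [ 0.     0.001 -1.   ]]
```

View pics/w2.png

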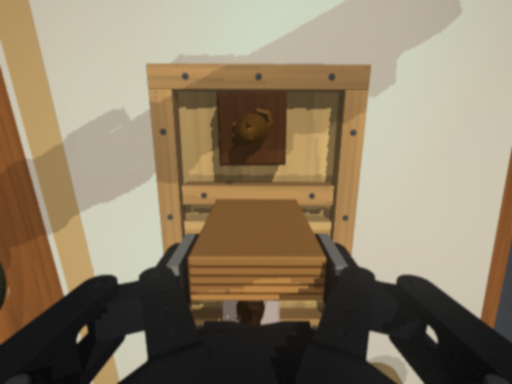

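The wrist view shows the dark base at columns 218–286, rows 92–165. The gap is at rows 165–183, the thin cleat at rows 184–205, and the held spacer at (258,250). I now measure the gap and the spacer's position in the hand in the crate frame.

```bash
python3 - <<'E'
from h import *
W=np.load('w2.npz')['W'].reshape(-1,3)*1000; W=W[np.isfinite(W[:,0])]
for yaw in(-3.6,):
    a=np.radians(yaw);ex=np.array([np.cos(a),np.sin(a)]);ey=np.array([-np.sin(a),np.cos(a)])
    C=np.array([540.7,91.7]);q=np.c_[(W[:,:2]-C)@ex,(W[:,:2]-C)@ey,W[:,2]]
    b=q[(q[:,1]>60)&(q[:,1]<158)&(q[:,2]>84)&(q[:,2]<95)&(abs(q[:,0])<60)]
    print('base top x',np.percentile(b[:,0],[.5,2,98,99.5]).round(1),'y',np.percentile(b[:,1],[.5,2,98,99.5]).round(1),b[:,2].mean().round(1))
    for s in range(-80,100,20):
        m=q[(abs(q[:,0]-s)<10)&(q[:,1]>25)&(q[:,1]<165)]
        cl=m[(m[:,2]>62)&(m[:,2]<74)&(m[:,1]<60)]; ba=m[(m[:,2]>80)&(m[:,2]<95)&(m[:,1]>60)]
        ed=m[(m[:,2]>62)&(m[:,2]<74)&(m[:,1]>140)]
        print(s,[np.percentile(k[:,1],p).round(1) if len(k)>5 else None for k,p in((cl,98),(ba,2),(ed,2))])
    edge=q[(q[:,2]>60)&(q[:,2]<76)]
    print('crate x ext',np.percentile(edge[edge[:,1]>20][:,0],[.5,99.5]).round(1),'ymax',np.percentile(edge[:,1],99.5).round(1))
sp=W[(W[:,2]>205)&(W[:,2]<300)&(abs(W[:,0]-543)<27)]
pos=np.array(env.state()['position'])*1000; M=R.from_quat(env.state()['orientation']).as_matrix()
t=(sp-pos)@M
print('spacer in tool: z range',np.percentile(t[:,2],[1,99]).round(1))
for z in range(-25,60,10):
    k=t[(abs(t[:,2]-z)<5)]; 
    if len(k)>10: print(z,len(k),'y face',np.median(k[:,1]).round(1),'x',np.percentile(k[:,0],[2,98]).round(1))
E
```

```text
base top x [-47.2 -45.2  27.7  29.5] y [ 72.8  74.9 151.5 153.8] 89.5
-80 [np.float64(43.1), None, np.float64(158.9)]
-60 [np.float64(43.1), None, np.float64(158.9)]
-40 [np.float64(43.2), np.float64(72.7), np.float64(158.9)]
-20 [np.float64(43.1), np.float64(74.5), np.float64(158.9)]
0 [np.float64(43.1), np.float64(72.8), np.float64(158.9)]
20 [np.float64(43.1), np.float64(74.0), np.float64(158.8)]
40 [np.float64(43.1), np.float64(73.0), np.float64(159.0)]
60 [np.float64(43.1), None, np.float64(159.0)]
80 [np.float64(43.0), None, np.float64(159.2)]
crate x ext [-130.6  127.1] ymax 186.3
spacer in tool: z range [-24.   54.4]
-25 463 y face -11.6 x [-26.9  24.8]
-15 922 y face -11.7 x [-27.   24.9]
-5 735 y face -11.7 x [-26.6  24.9]
5 616 y face -11.8 x [-26.8  24.8]
15 511 y face -11.8 x [-26.8  24.8]
25 431 y face -11.8 x [-26.9  25.2]
35 377 y face -11.9 x [-26.9  24.9]
45 318 y face -12.0 x [-27.   24.8]
55 164 y face -11.9 x [-26.7  24.9]
```

The numbers agree: cleat face at 43 and edge cleat at 159, as specified. The base's inner face is at about 71, giving a gap of about 28 mm. The base's middle is at crate x ≈ −9. I line up and descend partway.

apply_moves:
  rows:
    - [[-0.79,0.03,0],[0,0,0.003],5.5]
    - [[0,0,4],[0,0,0],5.5]
    - [[0,0,4],[0,0,0],5.5]
    - [[0,0,3.5],[0,0,0],5.5]
    - [[0,0,0],[0,0,0],5.5]
    - [[0,0,0],[0,0,0],5.5]

```text
time_s: 7.25
position: [0.536, 0.149, 0.1618]
orientation: [1.0, -0.031, 0.001, -0.0]
ft_force: [0.5, 0.0, 0.2]
gripper_width: 0.0599
```

```bash
python3 - <<'E'
from h import *
to(.5354,.14785,.098,-3.6)
im=grab('wrist'); save(im,'pics/w3.png')
E
```

```text
t 7.25 pos [0.536  0.149  0.1618] F [0.5 0.  0.2] w 0.0599
shift cm [-0.07  0.12  6.38] turn [-0.    -0.002  0.001]
```

View pics/w3.png

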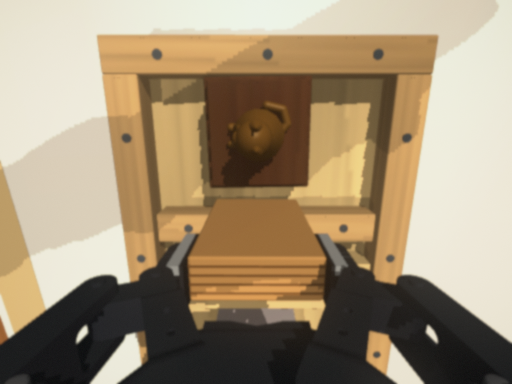

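The spacer (columns 213–300 at its foot) is centred on the base (columns 210–308, front edge at row 186). State readings are noisy by about 1 mm, so I measure the spacer against the gap in one camera frame.

```bash
cat > gap.py <<'E'
from h import *
im=grab('wrist'); W=im['W'].reshape(-1,3)*1000; W=W[np.isfinite(W[:,0])]
a=np.radians(-3.6);ex=np.array([np.cos(a),np.sin(a)]);ey=np.array([-np.sin(a),np.cos(a)])
C=np.array([540.7,91.7]);q=np.c_[(W[:,:2]-C)@ex,(W[:,:2]-C)@ey,W[:,2]]
p=lambda m,c,*k:np.percentile(q[m][:,c],k).round(1) if m.sum()>5 else None
x,y,z=q.T
print('cleat face',p((z>62)&(z<74)&(y>25)&(y<60)&(x>-100)&(x<-50),1,98),p((z>62)&(z<74)&(y>25)&(y<60)&(x>40)&(x<80),1,98))
b=(z>82)&(z<95)&(y>65)&(y<158)&(abs(x+9)<55)
print('base top y',p(b,1,1,99),'x',p(b,0,1,99), 'edge cleat',p((z>62)&(z<74)&(y>150)&(y<170)&(x>40)&(x<80),1,2))
zt=env.state()['position'][2]*1000
for d in(-20,0,20,40,52):
    m=(abs(z-(zt-d))<4)&(y>40)&(y<75)&(abs(x+9)<40)
    print('spacer face at',d,m.sum(),p(m,1,20,50,80),'x',p(m,0,2,98))
E
python3 gap.py
```

```text
cleat face [43.1] [43.]
base top y [ 72.3 154.4] x [-47.8  30.4] edge cleat [158.7]
spacer face at -20 1128 [67.6 67.8 68.1] x [-44.9  29.4]
spacer face at 0 594 [67.7 67.9 68.1] x [-37.9  18.7]
spacer face at 20 407 [67.8 68.  68.2] x [-37.8  18.5]
spacer face at 40 288 [67.9 68.1 68.3] x [-37.8  18.6]
spacer face at 52 250 [67.9 68.1 68.3] x [-37.7  18.5]
```

The spacer occupies 46–68 in a gap of 43–71, so it is centred. I lower it.

apply_moves:
  rows:
    - [[0,0,1.5],[0,0,0],5.5]
    - [[0,0,1.5],[0,0,0],5.5]
    - [[0,0,1.5],[0,0,0],5.5]
    - [[0,0,1],[0,0,0],5.5]
    - [[0,0,0.4],[0,0,0],5.5]
    - [[0,0,0],[0,0,0],5.5]
    - [[0,0,0],[0,0,0],5.5]

```text
time_s: 8.22
position: [0.5357, 0.1494, 0.1018]
orientation: [1.0, -0.03, 0.0, -0.0]
ft_force: [0.7, 0.2, -0.1]
gripper_width: 0.0591
```

```bash
python3 gap.py; python3 -c "
from h import *
to(.5354,.14785,.098,-3.6)"
```

```text
cleat face [43.1] [43.]
base top y [ 67.9 154.3] x [-47.7  30.4] edge cleat [158.5]
spacer face at -20 1127 [67.7 68.  68.2] x [-44.9  29.7]
spacer face at 0 592 [67.8 68.  68.3] x [-38.5  17.9]
spacer face at 20 644 [68.  68.3 72.1] x [-46.4  28.5]
spacer face at 40 0 None x None
spacer face at 52 0 None x None
t 8.275 pos [0.5357 0.1494 0.1018] F [-0.2  0.  -0.9] w 0.0595
shift cm [-0.02  0.16  0.38] turn [-0.    -0.001  0.002]
```

apply_moves:
  rows:
    - [[0,0,0.2],[0,0,0],5.5]
    - [[0,0,0.1],[0,0,0],5.5]
    - [[0,0,0],[0,0,0],5.5]

```text
time_s: 8.65
position: [0.5352, 0.1492, 0.0982]
orientation: [1.0, -0.031, -0.0, 0.0]
ft_force: [-0.1, -0.3, -0.4]
gripper_width: 0.0595
```

apply_moves:
  rows:
    - [[0,0,0.1],[0,0,0],5.5]
    - [[0,0,0],[0,0,0],5.5]

```text
time_s: 8.9
position: [0.5354, 0.1494, 0.0977]
orientation: [1.0, -0.03, 0.0, 0.0]
ft_force: [-2.1, -0.7, 2.2]
gripper_width: 0.0596
```

Contact with the deck. I release it and lift clear.

apply_moves:
  rows:
    - [[0,0,0.05],[0,0,0],5.5]
    - [[0,0,0],[0,0,0],6.2]
    - [[0,0,0],[0,0,0],6.8]
    - [[0,0,0],[0,0,0],7.5]
    - [[0,0,0],[0,0,0],7.8]
    - [[0,0,0],[0,0,0],7.8]
    - [[0,0,-2],[0,0,0],7.8]
    - [[0,0,-3],[0,0,0],7.8]
    - [[0,0,-5],[0,0,0],7.8]
    - [[0,0,-5],[0,0,0],7.8]
    - [[0,0,0],[0,0,0],7.8]

```text
time_s: 10.28
position: [0.5377, 0.1508, 0.2527]
orientation: [1.0, -0.03, 0.005, -0.001]
ft_force: [0.2, 0.3, -0.2]
gripper_width: 0.0781
```

```bash
sed -i 's/^zt=.*/zt=132; save(im,"pics\/w4.png")/' gap.py; python3 gap.py; python3 - <<'E'
from h import *
im=grab('wrist'); rect(im,.48,.6,.1,.17,.122,.14)
to(.5354,.14785,.098,-3.6)
E
```

```text
cleat face [43.1] [43.1]
base top y [ 68.4 154.3] x [-47.9  30.3] edge cleat [158.9]
spacer face at -20 0 None x None
spacer face at 0 1365 [51.3 58.2 64.5] x [-39.7  17.7]
spacer face at 20 66 [68.3 68.4 68.5] x [-38.3  16.8]
spacer face at 40 116 [68.3 68.5 74.9] x [-41.3  16.7]
spacer face at 52 168 [68.3 71.5 72.8] x [-46.8  29.6]
1480 [533.2 149.7] [22.4 60.5] 85.98 z 131.7
t 10.375 pos [0.5355 0.1495 0.2481] F [-0.1  0.2 -0.2] w 0.0777
shift cm [-0.03  0.16 15.01] turn [ 0.    -0.002  0.002]
```

View pics/w4.png

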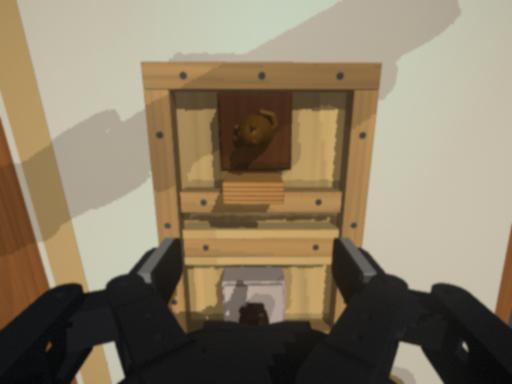

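The spacer stands upright (top at z 131.7, yaw −4.0°, about 2 mm from the base's middle), at (253,191) in the image. I move to the outer side at height, set the fingers to 4 cm and lean the gripper body outward.

apply_moves:
  rows:
    - [[0.04,-4.02,0],[0,0,0],4]
    - [[0,-4.02,0],[0,0,0],4]
    - [[0,-4.02,0],[0,0,0],4]
    - [[0,0,0],[-0.1,0,0],4]
    - [[0,0,0],[-0.1,0,0],4]
    - [[0,0,0],[0,0,0],4]
    - [[0,0,0],[0,0,0],4]
    - [[0,0,0],[0,0,0],4]

```text
time_s: 11.38
position: [0.5435, 0.2681, 0.2468]
orientation: [0.995, -0.032, -0.003, 0.1]
ft_force: [0.5, 0.3, -0.4]
gripper_width: 0.0404
```

```bash
python3 - <<'E'
from h import *
im=grab('wrist');save(im,'pics/w5.png'); s=env.state();M=R.from_quat(s['orientation']).as_matrix()
t=(im['W'].reshape(-1,3)-s['position'])@M*1000; 
for sg in(-1,1):
    k=t[(sg*t[:,0]>15)&(sg*t[:,0]<45)&(abs(t[:,1])<16)&(t[:,2]>-45)&(t[:,2]<15)]
    print(sg,len(k),'z',np.percentile(k[:,2],[90,98,99.5]).round(1),'y',np.percentile(k[:,1],[1,99]).round(1),'x',np.percentile(k[:,0],[1,99]).round(1))
print(s['position'],M.round(3),s['gripper_width'])
E
```

```text
-1 1620 z [-10.9  -4.7  -2. ] y [-12.2  10.5] x [-39.9 -21.3]
1 1614 z [-10.9  -4.6  -2.4] y [-13.   10.6] x [18.3 36.6]
[0.54351421 0.26812534 0.24695222] [[ 0.998 -0.062 -0.012]
 [-0.063 -0.978 -0.198]
 [ 0.     0.199 -0.98 ]] 0.04026154593524835
```

View pics/w5.png

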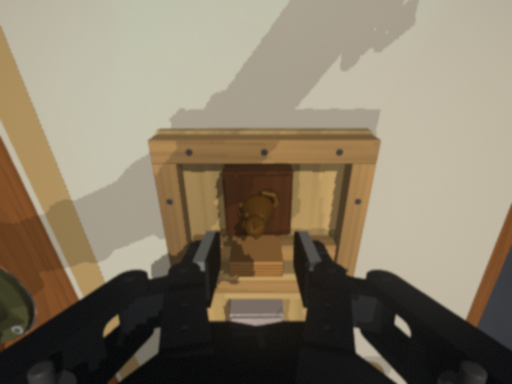

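The fingers straddle the base's middle (columns 222–291, fingers around 258). The tips are about 2 mm short of the TCP, and the body leans outward. I descend outside the base.

apply_moves:
  rows:
    - [[0,-0.8,3.92],[0,0,0],4]
    - [[0,-0.8,3.92],[0,0,0],4]
    - [[0,-0.8,3.92],[0,0,0],4]
    - [[0,-0.64,3.14],[0,0,0],4]
    - [[0,-0.24,1.18],[0,0,0],4]
    - [[0,0,0],[0,0,0],4]
    - [[0,0,0],[0,0,0],4]

```text
time_s: 12.3
position: [0.544, 0.2703, 0.0843]
orientation: [0.995, -0.031, -0.002, 0.099]
ft_force: [0.8, 0.0, -0.0]
gripper_width: 0.0398
```

```bash
python3 gap.py | sed -n 1,2p; python3 - <<'E'
from h import *
s=env.state();print(s['position'],s['ft_force'],R.from_quat(s['orientation']).as_matrix().round(3))
E
```

```text
cleat face None None
base top y [126.2 155.5] x [-37.5  18.5] edge cleat [159.6]
[0.54392071 0.27041057 0.08437151] [-0.70899369  0.32020156  0.59862385] [[ 0.998 -0.06  -0.01 ]
 [-0.061 -0.978 -0.197]
 [ 0.002  0.197 -0.98 ]]
```

apply_moves:
  rows:
    - [[0,-0.12,0.6],[0,0,0],4]
    - [[0,-0.12,0.6],[0,0,0],4]
    - [[0,0,0],[0,0,0],4]
    - [[0,0.39,0.08],[0,0,0],4]
    - [[0,0.39,0.08],[0,0,0],4]
    - [[0,0.2,0.04],[0,0,0],4]
    - [[0,0,0],[0,0,0],4]

```text
time_s: 13.22
position: [0.5426, 0.2595, 0.0705]
orientation: [0.995, -0.031, -0.003, 0.1]
ft_force: [-0.2, 0.7, 0.9]
gripper_width: 0.04
```

apply_moves:
  rows:
    - [[0,0.2,-0.06],[0,0,0],4]
    - [[0,0.2,0.04],[0,0,0],4]
    - [[0,0.1,0.02],[0,0,0],4]
    - [[0,0,0],[0,0,0],4]

```text
time_s: 13.72
position: [0.5423, 0.2565, 0.0717]
orientation: [0.995, -0.03, -0.002, 0.098]
ft_force: [2.1, 5.1, -0.7]
gripper_width: 0.0401
```

apply_moves:
  rows:
    - [[0,0.1,0.02],[0,0,0],4]
    - [[0,0.1,0.02],[0,0,0],4]
    - [[0,0.1,0.02],[0,0,0],4]
    - [[0,0,0],[0,0,0],4]

```text
time_s: 14.22
position: [0.542, 0.2538, 0.0717]
orientation: [0.995, -0.03, -0.003, 0.098]
ft_force: [1.0, 6.3, -0.2]
gripper_width: 0.0401
```

Contact. The base is sliding with about 5–6 N of friction.

apply_moves:
  rows:
    - [[0,0.1,0.02],[0,0,0],4]
    - [[0,0.1,0.02],[0,0,0],4]
    - [[0,0.1,0.02],[0,0,0],4]
    - [[0,0,0],[0,0,0],4]

```text
time_s: 14.72
position: [0.5416, 0.251, 0.0717]
orientation: [0.995, -0.03, -0.003, 0.098]
ft_force: [0.1, 6.3, -0.2]
gripper_width: 0.04
```

apply_moves:
  rows:
    - [[0,0.1,0.02],[0,0,0],4]
    - [[0,0.05,0.01],[0,0,0],4]
    - [[0,0,0],[0,0,0],4]

```text
time_s: 15.1
position: [0.5416, 0.2504, 0.0717]
orientation: [0.995, -0.029, -0.002, 0.097]
ft_force: [1.0, 7.9, -1.4]
gripper_width: 0.0399
```

apply_moves:
  rows:
    - [[0,0.1,0.02],[0,0,0],4]
    - [[0,0.05,0.01],[0,0,0],4]
    - [[0,0,0],[0,0,0],4]
    - [[0,0,0],[0,0,0],4]

```text
time_s: 15.6
position: [0.5416, 0.2503, 0.0718]
orientation: [0.995, -0.029, -0.002, 0.096]
ft_force: [1.7, 10.6, -2.0]
gripper_width: 0.0397
```

It has stalled at y = 0.2503 while the force rises, so the stack is pressed. I press a little harder for margin, then check.

apply_moves:
  rows:
    - [[0,0.1,0.02],[0,0,0],4]
    - [[0,0.1,0.02],[0,0,0],4]
    - [[0,0.1,0.02],[0,0,0],4]
    - [[0,0,0],[0,0,0],4]
    - [[0,0,0],[0,0,0],4]

```text
time_s: 16.23
position: [0.5417, 0.2501, 0.0721]
orientation: [0.995, -0.028, -0.001, 0.094]
ft_force: [2.5, 13.9, -3.1]
gripper_width: 0.0399
```

```bash
python3 - <<'E'
from h import *
s=env.state();print(s['position'],s['ft_force'],s['time_s'])
for n in('top','side'):
    im=grab(n)
    rect(im,.49,.59,.11,.178,.124,.14)
    w=rect(im,.49,.6,-.07,.04,.08,.098); 
    w=rect(im,.48,.6,.12,.26,.08,.098); 
    a=np.radians(-3.6);q=(w[:,:2]*1000-[540.7,91.7])@np.array([[np.cos(a),-np.sin(a)],[np.sin(a),np.cos(a)]])
    print(n,'base pts crate x',np.percentile(q[:,0],[2,98]).round(1),'y',np.percentile(q[:,1],[2,98]).round(1))
    if n=='side': cv2.imwrite('pics/s6.png',cv2.resize(im['color'][170:310,120:320,::-1],None,fx=4,fy=4))
E
```

```text
[0.54173672 0.25012761 0.07211646] [ 2.50345355 13.9283487  -3.13634352] 16.225
153 [533.9 145.4] [22.5 58.6] 87.4 z 131.6
492 [527.3 -18.6] [84.3 76.1] 88.73 z 89.3
539 [538.2 196.6] [126.4  79.9] 88.21 z 89.6
top base pts crate x [-46.2  30.6] y [ 42.7 155.4]
151 [535.  146.2] [24.1 65. ] 86.91 z 133.6
331 [528.3 -16.8] [76.2 87. ] 0.01 z 91.7
463 [535.8 197.8] [123.4  81.6] 88.86 z 91.5
side base pts crate x [-47.7  25.6] y [ 49.7 162.5]
```

View pics/s6.png

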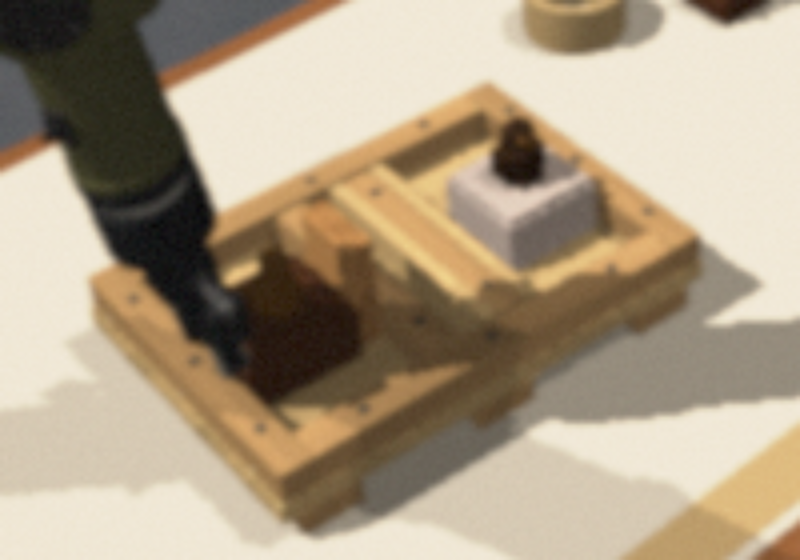

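The side view shows the fingers on the outer face of the dark base. The base, spacer (at about (335,240)) and thin cleat are in contact, and the pale base is undisturbed. I hand the job in while still pressing.

```bash
python3 - <<'E'
from h import *
s=env.state();print(s['position'],s['ft_force'],np.abs(s['joint_velocities']).max()); print(env.finish_job())
E
```

```text
[0.54171187 0.25013576 0.07211354] [ 3.50336006 14.43528613 -2.83089299] 0.0020710434912954313
the job is handed in; nothing more can be done
None
```

I put the spacer in the dark (cat) base's bay and pushed that base flush against the spacer and the thin cleat. I handed the job in at about 16 s, still pressing; no verdict was reported.

- **Bay:** the gap at the thin cleat measured about 28 mm, wide enough for the 22 mm spacer.
- **Spacer:** it stood upright with its top at z ≈ 132 mm, and was about 2 mm from the base's middle when released. Once pressed, it sat about 23 mm from the cleat's centre line; the ideal is 24 and the allowed range is 22.0–26.2.
- **Push:** the wrist read about 14 N. Sliding friction had taken about 6 N, so roughly 8 N should be reaching the spacer and cleat. The fingers had stopped advancing as the force rose, which fits flush contact.
- **Other objects:** the pale base showed no movement beyond the noise in the top-view measurements. The fingers stayed clear of the bronzes in every picture. I did not remeasure the bench items.
- **Disagreements:** in the last check the top and side cameras differed by 1–2 mm, within calibration. The spacer's yaw read about 1° off the crate's in the top view, about the noise level. I could not measure the dark base's final angle separately, because the gripper blocked the view.

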